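# Wedge a rubber stamp fast in the carving vice

### The arm

A 6-joint arm with a two-finger parallel gripper is mounted at the origin on a cart in front of the work surface, level with it; the furniture and walls round the work are solid. World frame = base frame: x ahead of the robot, y to its left, z up, the work surface at z = 0. Lengths are in mm, angles in rad, forces in N, time in s.
With the tool pointing down it reaches from about 375 to 825 mm from the base axis. Payload 5.5 kg.
Tool frame: the origin (TCP) lies midway between the tips of the shut fingers; the grasp point (between the pads) lies tcp_to_grasp behind it (tcp_to_grasp is the distance from the TCP to the grasp point, in mm); z points along the fingers, y is the direction in which the jaws open and shut (so a half turn about z gives the same grasp; the last joint's range is limited). The gripper opens to 85 mm and grips with 20 to 120 N. Pads are 22 mm wide; open, the fingers measure 114 mm over their backs; the gripper's body (76 mm by 85 mm) begins 54 mm behind the grasp point. The pads swing forward as they close: fully open they stand 13 mm farther back than shut.
Start: joints at [-1.237, 0.314, -0.047, 1.21, 0, 1.571], TCP at [196.578, -566.879, 231.299] pointing down, gripper open.
Joint ranges: [-2.67, 2.67], [-0.69, 1.73], [-1.03, 1.25], [-2.08, 2.16], [-1.42, 1.45], [-3.14, 3.14]. Speed limits (rad/s): [2.39, 2.39, 3.01, 3.14, 3.14, 3.14].

### API

Orientations are given as a 3x3 rotation matrix whose columns are the frame's x, y, z axes.
In Python, from station import * gives the robot as it stands. The module is installed in compiled form; this text tells all that it offers.
- The arm moves only by the shell command python3 -m handwheel 'ROWS' [FORCE]. ROWS is JSON, a list of rows, each an object of numbers: "x", "y", "z": the shift along the tool's x, y, z in m; "wx", "wy", "wz": the turn, a rotation vector about the tool's x, y, z in rad; "gripper": the closure, from -1 (fully open) to 1 (shut). In form: [{"x": .., "y": .., "z": .., "wx": .., "wy": .., "wz": .., "gripper": ..}, ...]. A call has 1 to 12 rows; each row is the pose to reach, as a shift and turn from the pose measured when the call began, along the tool's axes at that moment; what a row does not reach only later rows make up. A row lasts 1/12 s, in which the tool goes at most 41.7 mm and 7.16 degrees, less where a joint would pass 70% of its speed; a pose out of reach is approached as far as the arm can. A call with a gripper value outside its range is refused whole. The fingers move at their own pace and stop on an object; FORCE is the grip in N (left out, the last holds). Time passes only in rows, so rows that repeat a pose let the fingers close. It gives the time, the measured TCP pose, the force and the opening at its end, in the units of the state.
- observe(): the state, without advancing time (a new reading comes with each control period).
- capture(name): name is "scene" or "side" or "wrist"; returns a dict with "color" (480x640x3 uint8, blue, green, red), "range_z" (480x640 float32, mm along the optical axis (not along the pixel's ray), 0 where there is no reading), "fov_y" (degrees; the focal length in pixels is half the picture's height over the tangent of half this angle, whatever the lens; pixels are square), "cx", "cy" (the principal point, pixels), "distortion" ([k1, k2, p1, p2, k3] as OpenCV has them; the pictures are not rectified), "eye" and "orientation" of the camera in the world. Camera axes: x right, y up, looking along -z (the intrinsics and any distortion apply to the point x, -y, -z); pixel columns grow to the right and rows downward; lengths in mm; the calibration is good to about 2 mm. A picture is of the moment at which its call begins.
- hand_in(): hands the job in, once; it reports no verdict.
Trained networks look in the newest picture that a camera, given by its name, has taken for a name from the list of things; names that differ only in an ending like _2 or _b are one class to them, and where a whole thing is asked for, a point or a joint stands for the part that bears it (a point fixed in the world has none). Each returns a list of dicts, best first, with "conf" (0 to 1); they miss things now and then, are a little off and sometimes report something else, mostly with a low value. They report only what shows in the picture. A call takes as long as a camera call.
- outline_of(target, camera): "pixels" (480x640 bool, what is visible of it).
- tip_of(target, camera): "xyz" ([x, y, z] in mm, in world coordinates, good to about 4 mm: a listed point, or the origin of a listed thing).
The state is a dict: "time_s": time; "joint_positions": joint angles; "qvel": joint speeds; "joint_efforts": joint torques, N m; "ee_pos": TCP position; "eef_rot": TCP orientation; "ft_force": force on the tool from outside, world axes, zero at the start; "moment": the same for the moment, N m; "finger_gap": opening from 0.0 (shut) to 1.0 (fully open).
Only numpy, scipy, OpenCV 4.12 (cv2) and the standard library are available. Lean on these libraries where they do the work, as an engineer would, in place of code of your own. Each camera call takes 0.05 s, during which the arm holds its last target.

### The job

Hold the low square rubber stamp fast for carving: lay it, rubber face up, on the bed of the wooden wedge vice between the fixed fence and the sliding jaw, and push the jaw up until the stamp sits against the fence. Then push the loose wooden wedge, thin end first, along the back rail behind the jaw, firmly, until it jams the jaw fast and stays so by itself. Leave the other things on the table where they are.

Things in the scene. Friction and masses are not known exactly. Their poses are not given: they have to be found in the camera images.
- vice: Wooden wedge vice on a plywood board 190 x 330 mm, fixed. Origin at table level, z up; its x runs from the back rail (robot's side) to the fence (far side), its y along both. Board: x -120 to 70, y -105 to 225 mm, top (bed) at z 18. Rail and fence are battens 30 mm high above the bed (tops at z 48).
- fence_face (a point): Foot of the fixed fence's inner face (vice x 34, y 0, z 18 mm); the face runs along vice y from -95 to 75. Axes as the vice.
- rail_face (a point): Foot of the back rail's inner face (vice x -85, y 0, z 18 mm); the straight face runs along vice y from -95 to 215. Axes as the vice.
- bay (a point): Point on the bed between fence and jaw where the stamp is laid, sides square to the fence (vice x -3, y 0, z 18 mm). The bay is 70 to 74 mm deep in x at the start, open above and at both y ends.
- jaw: Sliding wooden jaw, a bar y -60 to 50 mm, top at z 48; slides only along vice x. Axes as the vice; origin on the vice's when fully open. Starts 0 to 4 mm from open, travels up to 45 mm to the fence, slides at 2 N and stays where left. Meets the seated stamp after 22 (stamp's 52 mm side) or 24 mm (50 mm side). Front: a sprung cork facing; back: a 10.2 degree ramp.
- jaw_face (a point): Foot of the jaw's cork facing, square to vice x, which presses the stamp (jaw x -40, y 0, z 18 mm). The facing is sprung: it gives 1 mm per 5 N, up to 4 mm, so a jaw pushed hard by hand backs off a few mm when let go; that is fine.
- jaw_ramp (a point): Foot of the jaw's ramped back face at its y +50 end, where the wedge enters (jaw x -63, y 50, z 18 mm). The gap from here to the rail is 22 mm with the jaw open, 44 to 46 mm with it tight; at the jaw's y -60 end it is 20 mm less. So the wedge goes in only after the jaw is pushed up.
- jaw_handle (a point): Centre of the upright wooden grip on the jaw: 13 mm thick in x, 70 mm long in y, vice z 48 to 73 mm (this point z 61). It can be pushed towards the fence from its rail side, with fingertips above rail and wedge (the wedge's thumb end reaches z 54), or pinched.
- wedge: Loose wooden thumb wedge, 120 mm long (y), 30 high, 0.15 kg. Origin on its underside, mid length. Straight side, x -22, rides on the rail; ramp side goes from x 10 at the thin end (y -60) to x 32 at the thick end (y 60). Starts on the bed 1 to 5 mm off the rail, thin end to the jaw. Pushed along vice -y, kept on the rail, it jams at 15 to 20 N and then stays.
- wedge_end (a point): Middle of the wedge's thick end face, a raised thumb end 52 mm wide and 36 high (wedge x 4, y 60, z 18 mm). Starts at vice y 178 to 205; with the stamp gripped along its 52 mm side the wedge first bites near y 104 and is jammed at y 86 to 96; along its 50 mm side all this is 11 mm less.
- stamp: The low square rubber stamp: wooden block with a red rubber face on top, 50 (x) x 52 (y) x 27 mm high, 0.06 kg; origin at the centre of its underside, z up. Starts on the table to the right of the vice. Either pair of sides may face the fence.
- tall_stamp: Bystander: tall narrow wooden stamp, 50 x 26 x 60 mm, origin under its centre.
- jar: Bystander: white cream jar, 49 mm across, 50 mm high, origin under its centre.
- tape: Bystander: roll of masking tape lying flat, 104 mm across, 25 mm high, origin under its centre.

How it is judged (in metres and radians):
On the way, in this order (a step that is already met when the one before it is completed fails the run):
1. the stamp lies flat on the bed between jaw and fence, rubber face up, let go (z of stamp in the frame of vice between 0.014 and 0.022 m and y of stamp in the frame of vice between -0.035 and 0.035 m and angle between stamp's own z axis and vertical below 0.08 rad and x of stamp in the frame of vice between -0.018 and 0.013 m and contact force between the fingers and stamp below 0.2 N), for 0.2 s.
2. the jaw has been pushed up and the stamp sits against the fence (z of stamp in the frame of vice between 0.014 and 0.022 m and y of stamp in the frame of vice between -0.035 and 0.035 m and angle between stamp's own z axis and vertical below 0.08 rad and x of stamp in the frame of vice between 0.005 and 0.013 m and x of jaw_face in the frame of vice above -0.0205 m), for 0.2 s.
At the end, for the whole second after the job is handed in: The stamp lies flat on the bed, rubber up, within 35 mm of the bay's middle along the fence, within 3 mm of the fence and held by the jaw; the wedge lies flat behind the jaw, driven in (origin below vice y 50 mm) and at rest, pressing the jaw, and the jaw the stamp, with over 4 N by itself (all of step 2 and contact force between wedge and jaw above 4 N and contact force between jaw and stamp above 4 N and contact force between stamp and vice above 3 N and y of wedge in the frame of vice below 0.05 m and z of wedge in the frame of vice below 0.022 m and angle between wedge's own z axis and vertical below 0.06 rad and linear speed of each of wedge, stamp below 0.004 m/s); the robot touches nothing.
It fails at once if a bystander is moved more than 25 mm or knocked over (distance of any of tall_stamp, jar, tape from where it was at the start of the episode above 0.025 m or angle between any of tall_stamp, jar, tape's own z axis and vertical above 0.5 rad).
It also fails if it takes over 72 s, if anything falls off the work surface, if the arm or the gripper's body presses on something with over 40 N, if the wrist force passes 120 N, or if a joint passes its speed limit or range.

## Working session

There is one attempt and no reset: what is moved stays moved. The work goes in short steps, Python scripts to look and compute and a shell command to move; the robot and the scene stay as the last step left them, time stands still between calls to the robot, and variables do not carry over. Pictures are saved under pics/ and viewed, and the job is handed in when it is done.

```bash
mkdir -p pics
cat > h.py <<'E'
from station import *
import numpy as np, cv2
def K(c):
    f=240/np.tan(np.radians(c["fov_y"])/2)
    return np.array([[f,0,c["cx"]],[0,f,c["cy"]],[0,0,1.]])
def pts(c,px):
    # pixels (u,v)-> world using depth
    px=np.asarray(px,float).reshape(-1,2)
    n=cv2.undistortPoints(px.reshape(-1,1,2),K(c),np.array(c["distortion"],float)).reshape(-1,2)
    z=np.array([c["range_z"][int(round(v)),int(round(u))] for u,v in px])
    p=np.c_[n[:,0]*z,-n[:,1]*z,-z]
    return p@np.array(c["orientation"]).T+np.array(c["eye"])
def ray(c,px,zw):
    px=np.asarray(px,float).reshape(-1,2)
    n=cv2.undistortPoints(px.reshape(-1,1,2),K(c),np.array(c["distortion"],float)).reshape(-1,2)
    d=np.c_[n[:,0],-n[:,1],-np.ones(len(n))]@np.array(c["orientation"]).T
    e=np.array(c["eye"]); return e+d*((zw-e[2])/d[:,2])[:,None]
def proj(c,P):
    R=np.array(c["orientation"]);q=(np.asarray(P,float).reshape(-1,3)-np.array(c["eye"]))@R
    q=q*[1,-1,-1]
    return cv2.projectPoints(q.reshape(-1,1,3),np.zeros(3),np.zeros(3),K(c),np.array(c["distortion"],float))[0].reshape(-1,2)
E
python3 - <<'E'
from h import *
np.set_printoptions(precision=1,suppress=True)
o=observe(); print({k:np.round(v,3).tolist() for k,v in o.items()})
for n in ["scene","side","wrist"]:
    c=capture(n); cv2.imwrite(f"pics/{n}0.png",c["color"])
    print(n,np.array(c["eye"]),np.array(c["orientation"]).round(3).tolist(),c["fov_y"],c["distortion"])
    for t in ["vice","fence_face","rail_face","bay","jaw","jaw_face","jaw_ramp","jaw_handle","wedge","wedge_end","stamp","tall_stamp","jar","tape"]:
        r=tip_of(t,n)
        print(n,t,[(np.array(a["xyz"]).round(1).tolist(),round(a["conf"],2)) for a in r[:2]])
print(observe()["time_s"])
E
```

```text
{'time_s': 0.0, 'joint_positions': [-1.237, 0.314, -0.048, 1.21, -0.0, 1.571], 'qvel': [0.0, 0.001, -0.0, 0.0, 0.001, 0.0], 'joint_efforts': [0.001, -53.959, 33.975, 0.019, 0.0, 0.0], 'ee_pos': [196.403, -566.338, 230.424], 'eef_rot': [[0.945, 0.328, -0.001], [0.328, -0.945, 0.002], [-0.0, -0.002, -1.0]], 'ft_force': [-0.084, 0.134, -0.562], 'moment': [-0.02, 0.01, 0.002], 'finger_gap': 1.004}
scene [180.4 695.6 944.7] [[-0.894, 0.333, -0.299], [-0.447, -0.678, 0.583], [-0.009, 0.655, 0.755]] 55.62597545475063 [0. 0. 0. 0. 0.]
scene vice [([584.3, -39.5, 2.7], 0.87)]
scene fence_face [([613.1, -32.1, 20.4], 0.69), ([513.6, 142.9, 41.4], 0.69)]
scene rail_face [([489.3, -38.0, 17.3], 0.77)]
scene bay [([512.9, 142.9, 39.9], 0.62), ([572.8, -39.8, 14.2], 0.56)]
scene jaw [([579.0, -31.1, 3.1], 0.76), ([514.8, 144.7, 40.3], 0.61)]
scene jaw_face []
scene jaw_ramp [([514.0, 11.4, 18.8], 0.9)]
scene jaw_handle [([527.0, -44.0, 60.4], 0.97)]
scene wedge [([513.3, 82.7, 17.4], 0.6)]
scene wedge_end [([517.8, 143.1, 40.3], 0.66), ([581.5, -30.5, 1.6], 0.33)]
scene stamp [([533.7, -289.2, 4.3
[... 718 characters left out ...]
.77)]
side wedge [([516.9, 87.1, 16.2], 0.84), ([612.4, -29.3, 18.6], 0.56)]
side wedge_end [([515.1, 142.8, 34.3], 0.61)]
side stamp [([532.2, -291.1, 1.6], 0.7), ([686.7, 391.1, -1.0], 0.22)]
side tall_stamp [([681.8, -262.8, -0.9], 0.68)]
side jar [([397.2, -183.6, -3.1], 0.62)]
side tape [([685.1, 391.5, -1.9], 0.69)]
wrist [ 270.7 -540.6  372.9] [[0.328, 0.899, 0.289], [-0.945, 0.312, 0.101], [0.001, -0.307, 0.952]] 63.73581113516022 [-0.  0.  0.  0.  0.]
wrist vice []
wrist fence_face []
wrist rail_face []
wrist bay []
wrist jaw []
wrist jaw_face []
wrist jaw_ramp []
wrist jaw_handle []
wrist wedge []
wrist wedge_end []
wrist stamp []
wrist tall_stamp []
wrist jar []
wrist tape []
2.25
```

View pictures.

View pics/scene0.png

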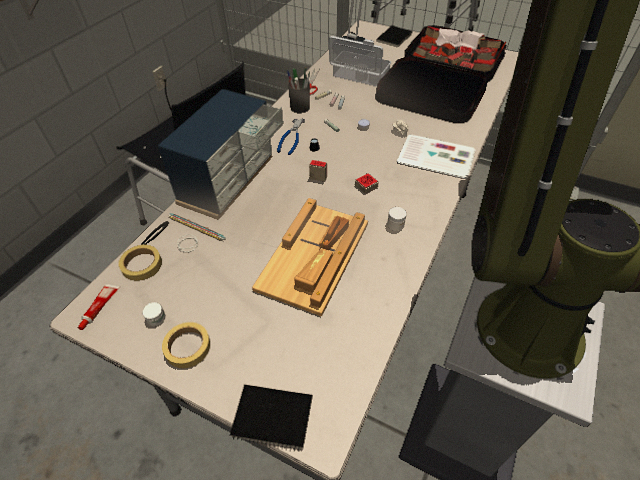

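View pics/side0.png

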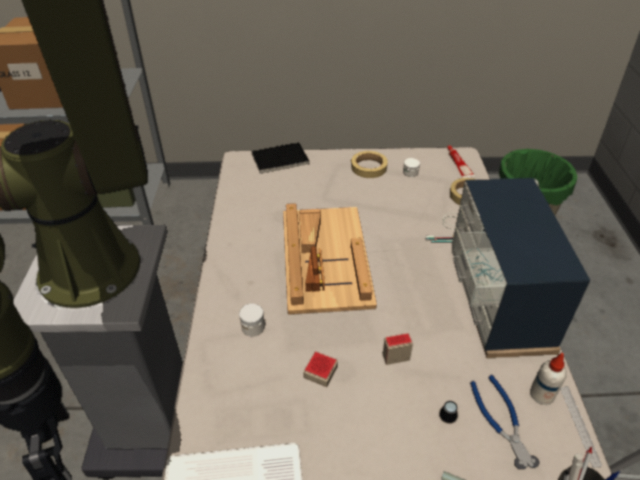

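Run:
```python
from h import *
import pickle
np.set_printoptions(precision=1,suppress=True)
d={}
for n in ["scene","side"]:
    c=capture(n)
    m=outline_of("stamp",n); c["stamp"]=m[0]["pixels"] if m else None
    m=outline_of("wedge",n); c["wedge"]=m[0]["pixels"] if m else None
    d[n]=c
    for k in ["stamp","wedge"]:
        if c[k] is None: print("none",k); continue
        v,u=np.nonzero(c[k]); P=pts(c,np.c_[u,v]); print(n,k,len(P),P.mean(0),np.percentile(P[:,2],[5,50,95]))
        if k=="stamp":
            T=P[(P[:,2]>22)&(P[:,2]<34)]
            print(len(T),T.mean(0),cv2.minAreaRect(T[:,:2].astype(np.float32)))
    # board region: points with z 40..56 -> rail/fence
    v,u=np.mgrid[0:480,0:640]; px=np.c_[u.ravel(),v.ravel()]
    P=pts(c,px)
    for nm,xr in [("rail",(465,495)),("fence",(612,645))]:
        s=(P[:,2]>44)&(P[:,2]<52)&(P[:,0]>xr[0]-8)&(P[:,0]<xr[1]+8)&(P[:,1]>-160)&(P[:,1]<220)
        Q=P[s][:,:2].astype(np.float32)
        print(n,nm,len(Q),cv2.minAreaRect(Q),Q.min(0),Q.max(0))
    s=(P[:,2]>12)&(P[:,2]<24)&(P[:,0]>440)&(P[:,0]<680)&(P[:,1]>-170)&(P[:,1]<230)
    print("bed",cv2.minAreaRect(P[s][:,:2].astype(np.float32)))
    for b,(x0,x1,y0,y1) in dict(stamp=(480,580,-350,-230),vice=(430,690,-180,230)).items():
        q=proj(c,[[x,y,20] for x in(x0,x1) for y in (y0,y1)]);a=q.min(0).astype(int);e=q.max(0).astype(int)
        s=4 if b=="stamp" else 4
        im=cv2.resize(c["color"][a[1]:e[1],a[0]:e[0]],None,fx=s,fy=s,interpolation=cv2.INTER_CUBIC)
        print(b,a,e,im.shape); cv2.imwrite(f"pics/{n}_{b}.png",im)
pickle.dump(d,open("d.pkl","wb")); print(observe()["time_s"])
```

```text
scene stamp 300 [ 521.5 -269.8   33.3] [ 4.8 24.9 29.8]
184 [ 529.6 -285.9   26.5] ((530.1845703125, -288.21728515625), (55.682186126708984, 49.01479721069336), 68.12830352783203)
scene wedge 928 [510.7  96.6  46.9] [22.5 47.9 54.3]
scene rail 1170 ((485.4761657714844, 19.6676025390625), (45.72430419921875, 312.1274719238281), 2.9542508125305176) [ 457.1 -137.2] [503. 175.]
scene fence 441 ((625.2969970703125, -42.093467712402344), (27.7652645111084, 174.09335327148438), 3.2364532947540283) [ 607.6 -129.3] [641.5  44.5]
bed ((549.808349609375, 23.452743530273438), (191.33328247070312, 333.52374267578125), 2.921114444732666)
stamp [343 165] [389 199] (136, 184, 3)
vice [224 188] [383 330] (568, 636, 3)
side stamp 806 [ 529.8 -302.9   26.7] [ 3.5 24.9 28.5]
534 [ 530.3 -294.1   26. ] ((530.4153442382812, -293.25732421875), (51.75934600830078, 48.288475036621094), 62.3970832824707)
side wedge 772 [512.6  73.2  51. ] [28.  47.  52.9]
side rail 1231 ((483.24005126953125, 18.303176879882812), (43.7169075012207, 312.8858642578125), 1.1429228782653809) [ 458.4 -138.3] [503.  174.7]
side fence 612 ((624.6410522460938, -45.27959442138672), (26.083602905273438, 173.21957397460938), 3.1535511016845703) [ 607.9 -132.5] [641.3  41.1]
bed ((549.201416015625, 22.084503173828125), (190.28440856933594, 335.9342041015625), 3.187307119369507)
stamp [293 339] [348 393] (216, 220, 3)
vice [270 195] [396 321] (504, 504, 3)
2.55
```

```bash
cat >> h.py <<'E'
from scipy.spatial.transform import Rotation as Ro
def plan(p,ang):
    o=observe(); R=np.array(o["eef_rot"]); a=np.radians(ang)
    X=np.array([np.cos(a),np.sin(a),0]);Z=np.array([0,0,-1.]);T=np.c_[X,np.cross(Z,X),Z]
    s=R.T@(np.array(p,float)-np.array(o["ee_pos"]))/1000
    w=Ro.from_matrix(R.T@T).as_rotvec()
    print("t",round(o["time_s"],2),"shift",s.round(4),"rot",w.round(4),"ang now",np.degrees(np.arctan2(R[1,0],R[0,0])).round(2))
def V(p,o=(577.7,-35.8),yaw=3.05):
    a=np.radians(yaw);c,s=np.cos(a),np.sin(a)
    return np.array([o[0]+c*p[0]-s*p[1],o[1]+s*p[0]+c*p[1],p[2]])
E
python3 -c "
from h import *
plan([530,-291,150],-25)"
```

```text
t 2.55 shift [ 0.4054 -0.1514  0.0813] rot [ 0.     -0.      0.7702] ang now 19.13
```

View pics/side_vice.png

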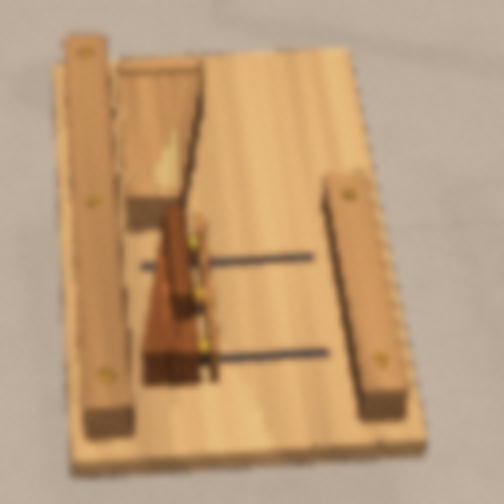

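View pics/scene_vice.png

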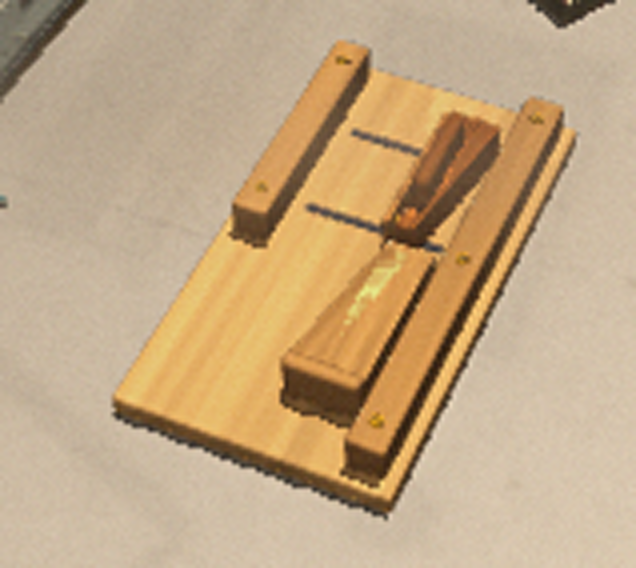

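Both views show the jaw open. The wedge is behind it against the rail, thin end towards the jaw, and two dark slots cross the bed. I'm moving to look at the stamp with the wrist camera.

```bash
python3 -m handwheel '[{"x":0.034,"y":-0.0126,"z":0.007,"wz":0.08,"gripper":-1},{"x":0.07,"y":-0.026,"z":0.014,"wz":0.18,"gripper":-1},{"x":0.105,"y":-0.039,"z":0.021,"wz":0.28,"gripper":-1},{"x":0.14,"y":-0.052,"z":0.028,"wz":0.38,"gripper":-1},{"x":0.175,"y":-0.065,"z":0.035,"wz":0.48,"gripper":-1},{"x":0.21,"y":-0.078,"z":0.042,"wz":0.58,"gripper":-1},{"x":0.245,"y":-0.091,"z":0.05,"wz":0.68,"gripper":-1},{"x":0.28,"y":-0.105,"z":0.058,"wz":0.77,"gripper":-1},{"x":0.315,"y":-0.118,"z":0.065,"wz":0.77,"gripper":-1},{"x":0.35,"y":-0.131,"z":0.072,"wz":0.77,"gripper":-1},{"x":0.385,"y":-0.144,"z":0.08,"wz":0.77,"gripper":-1},{"x":0.4055,"y":-0.1515,"z":0.081,"wz":0.77,"gripper":-1}]'
python3 -m handwheel '[{"gripper":-1},{"gripper":-1}]'
cat > st.py <<'E'
from h import *
import sys
np.set_printoptions(precision=1,suppress=True)
c=capture("wrist"); cv2.imwrite(f"pics/{sys.argv[1]}.png",c["color"])
m=outline_of("stamp","wrist"); t=tip_of("stamp","wrist")
print([(np.array(a["xyz"]),a["conf"]) for a in t[:2]])
if m:
    v,u=np.nonzero(m[0]["pixels"]);P=pts(c,np.c_[u,v]); print(m[0]["conf"],len(P),P.mean(0),np.percentile(P[:,2],[5,50,95]))
    h=np.median(P[P[:,2]>20][:,2]);s=np.abs(P[:,2]-h)<3
    T=P[s];r=cv2.minAreaRect(T[:,:2].astype(np.float32));print("top z",h,r)
    q=T[:,:2]-T[:,:2].mean(0)
    # red mask by ray at top height
    hsv=cv2.cvtColor(c["color"],cv2.COLOR_BGR2HSV);red=((hsv[...,0]<10)|(hsv[...,0]>170))&(hsv[...,1]>130)&cv2.dilate(m[0]["pixels"].astype(np.uint8),np.ones((5,5))).astype(bool)
    v,u=np.nonzero(red);print("red",cv2.minAreaRect(ray(c,np.c_[u,v],h)[:,:2].astype(np.float32)),h)
print({k:np.array(v).round(3).tolist() for k,v in observe().items() if k in("time_s","ee_pos","joint_positions","ft_force")})
E
python3 st.py w1
```

```text
[]
{'time_s': 2.7, 'joint_positions': [-1.237, 0.313, -0.047, 1.21, 0.0, 1.571], 'ee_pos': [196.595, -566.895, 231.336], 'ft_force': [0.178, -0.734, -0.665]}validation failed for argument at $[0]...
validation failed for argument at $[0]...
```

View pics/w1.png

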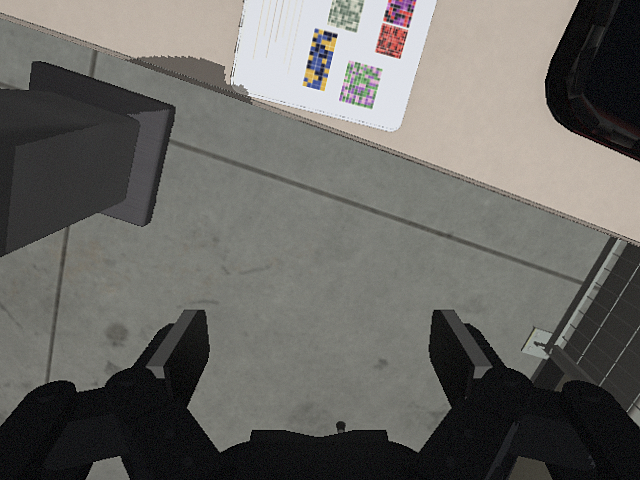

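The picture shows the start pose, so the arm hasn't moved: the rows were refused. They probably need all seven fields.

```bash
python3 -m handwheel '[{"x":0.034,"y":-0.0126,"z":0.007,"wx":0,"wy":0,"wz":0.08,"gripper":-1},{"x":0.07,"y":-0.026,"z":0.014,"wx":0,"wy":0,"wz":0.18,"gripper":-1},{"x":0.105,"y":-0.039,"z":0.021,"wx":0,"wy":0,"wz":0.28,"gripper":-1},{"x":0.14,"y":-0.052,"z":0.028,"wx":0,"wy":0,"wz":0.38,"gripper":-1},{"x":0.175,"y":-0.065,"z":0.035,"wx":0,"wy":0,"wz":0.48,"gripper":-1},{"x":0.21,"y":-0.078,"z":0.042,"wx":0,"wy":0,"wz":0.58,"gripper":-1},{"x":0.245,"y":-0.091,"z":0.05,"wx":0,"wy":0,"wz":0.68,"gripper":-1},{"x":0.28,"y":-0.105,"z":0.058,"wx":0,"wy":0,"wz":0.77,"gripper":-1},{"x":0.315,"y":-0.118,"z":0.065,"wx":0,"wy":0,"wz":0.77,"gripper":-1},{"x":0.35,"y":-0.131,"z":0.072,"wx":0,"wy":0,"wz":0.77,"gripper":-1},{"x":0.385,"y":-0.144,"z":0.08,"wx":0,"wy":0,"wz":0.77,"gripper":-1},{"x":0.4055,"y":-0.1515,"z":0.081,"wx":0,"wy":0,"wz":0.77,"gripper":-1}]'
python3 -m handwheel '[{"x":0,"y":0,"z":0,"wx":0,"wy":0,"wz":0,"gripper":-1}]'
python3 st.py w2; python3 -c "
from h import *
plan([530,-291,150],-25)"
```

```text
time_s: 3.7
ee_pos: [532.0, -287.9, 148.9]
eef_rot: [[0.907, -0.42, -0.0], [-0.42, -0.907, 0.002], [-0.001, -0.001, -1.0]]
ft_force: [-0.1, 0.1, 0.1]
finger_gap: 0.998
time_s: 3.78
ee_pos: [535.0, -285.0, 148.4]
eef_rot: [[0.909, -0.416, 0.001], [-0.416, -0.909, 0.003], [-0.001, -0.003, -1.0]]
ft_force: [-0.1, 0.2, -0.6]
finger_gap: 0.995
[(array([ 531.3, -290. ,    4.9]), 0.74)]
0.89 5052 [ 534.6 -292.2   24.2] [11.8 25.2 26.5]
top z 25.271113471621334 ((531.8114013671875, -291.0826416015625), (49.06698989868164, 47.86483383178711), 63.38230895996094)
red ((531.279296875, -290.8772888183594), (47.648948669433594, 45.556884765625), 63.64222717285156) 25.271113471621334
{'time_s': 3.933, 'joint_positions': [-0.497, 0.367, -0.165, 1.041, 0.001, 3.078], 'ee_pos': [531.69, -287.856, 148.731], 'ft_force': [-0.388, 0.212, -0.578]}
t 3.93 shift [-0.0002  0.0036 -0.0013] rot [-0.0007  0.0017  0.0033] ang now -24.81
```

View pics/w2.png

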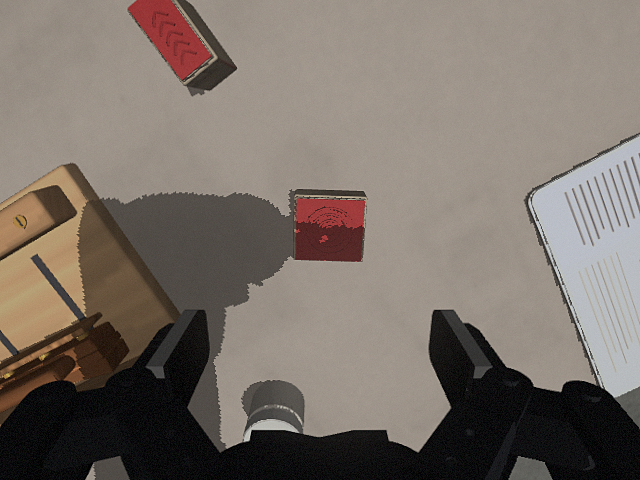

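The picture shows the stamp at about pixel (330,225), red face up, nearly square to the fingers. The measured centre is (531.5, -291), turned so that tool x needs to be at about -26.5 degrees. The jar (275,410) and the tall stamp (180,40) are clear of the fingers.

```bash
python3 -c "
from h import *
import station
print([n for n in dir(station) if n[0]!='_'])
print(getattr(station,'tcp_to_grasp',None))
plan([531.5,-291,6],-26.5)"
```

```text
['Unreachable', 'capture', 'hand_in', 'observe', 'outline_of', 'tcp_to_grasp', 'tip_of']
18.700000000000003
t 3.93 shift [0.0014 0.003  0.1427] rot [-0.0007  0.0017  0.0295] ang now -24.81
```

```bash
python3 -m handwheel '[{"x":0.001,"y":0.003,"z":0.035,"wx":0,"wy":0,"wz":0.03,"gripper":-1},{"x":0.001,"y":0.003,"z":0.07,"wx":0,"wy":0,"wz":0.03,"gripper":-1},{"x":0.001,"y":0.003,"z":0.1,"wx":0,"wy":0,"wz":0.03,"gripper":-1},{"x":0.001,"y":0.003,"z":0.125,"wx":0,"wy":0,"wz":0.03,"gripper":-1},{"x":0.001,"y":0.003,"z":0.14,"wx":0,"wy":0,"wz":0.03,"gripper":-1},{"x":0.001,"y":0.003,"z":0.147,"wx":0,"wy":0,"wz":0.03,"gripper":-1},{"x":0.001,"y":0.003,"z":0.147,"wx":0,"wy":0,"wz":0.03,"gripper":-1},{"x":0.001,"y":0.003,"z":0.147,"wx":0,"wy":0,"wz":0.03,"gripper":-1}]'
python3 -c "
from h import *
c=capture('wrist');cv2.imwrite('pics/w3.png',c['color']);plan([531.5,-291,1],-26.5)"
```

```text
time_s: 4.6
ee_pos: [530.9, -291.8, 2.5]
eef_rot: [[0.894, -0.448, -0.001], [-0.448, -0.894, 0.001], [-0.001, -0.0, -1.0]]
ft_force: [0.1, -0.3, 0.2]
finger_gap: 1.001
t 4.65 shift [-0.0006 -0.0008  0.0021] rot [-0.0004 -0.0002 -0.0016] ang now -26.59
```

View pics/w3.png

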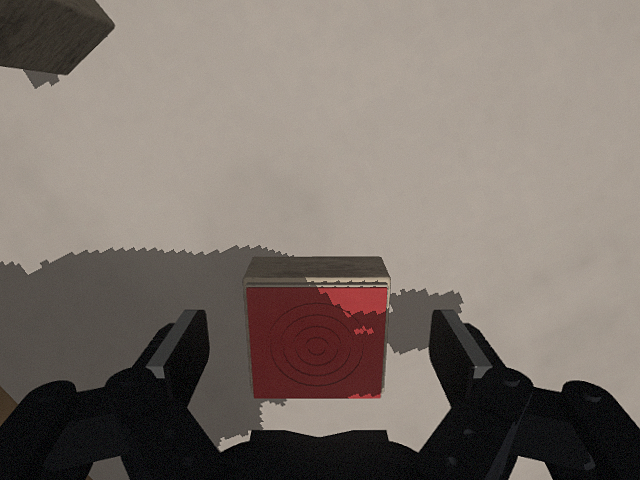

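In the picture the stamp (245–388, 285–398) sits centred and square between the fingers, so I'm closing.

```bash
python3 -m handwheel '[{"x":0,"y":0,"z":0.001,"wx":0,"wy":0,"wz":0,"gripper":1},{"x":0,"y":0,"z":0.001,"wx":0,"wy":0,"wz":0,"gripper":1},{"x":0,"y":0,"z":0.001,"wx":0,"wy":0,"wz":0,"gripper":1},{"x":0,"y":0,"z":0.001,"wx":0,"wy":0,"wz":0,"gripper":1},{"x":0,"y":0,"z":0.001,"wx":0,"wy":0,"wz":0,"gripper":1},{"x":0,"y":0,"z":0.001,"wx":0,"wy":0,"wz":0,"gripper":1},{"x":0,"y":0,"z":0.001,"wx":0,"wy":0,"wz":0,"gripper":1},{"x":0,"y":0,"z":0.001,"wx":0,"wy":0,"wz":0,"gripper":1}]' 40
python3 -m handwheel '[{"x":0,"y":0,"z":-0.03,"wx":0,"wy":0,"wz":0,"gripper":1},{"x":0,"y":0,"z":-0.06,"wx":0,"wy":0,"wz":0,"gripper":1},{"x":0,"y":0,"z":-0.09,"wx":0,"wy":0,"wz":0,"gripper":1},{"x":0,"y":0,"z":-0.12,"wx":0,"wy":0,"wz":0,"gripper":1},{"x":0,"y":0,"z":-0.12,"wx":0,"wy":0,"wz":0,"gripper":1}]'
python3 st.py w4;python3 -c "
from h import *
plan([574.7,-36,120],3)"
```

```text
time_s: 5.32
ee_pos: [532.6, -292.5, 3.5]
eef_rot: [[0.894, -0.448, 0.002], [-0.448, -0.894, -0.001], [0.002, -0.0, -1.0]]
ft_force: [-0.3, -1.2, 7.2]
finger_gap: 0.601
time_s: 5.73
ee_pos: [535.9, -294.2, 130.3]
eef_rot: [[0.894, -0.447, 0.011], [-0.447, -0.894, -0.006], [0.012, 0.0, -1.0]]
ft_force: [1.2, -0.8, 0.2]
finger_gap: 0.601
[(array([ 535.8, -290.6,  128.9]), 0.62)]
0.92 19413 [ 539.8 -295.9  149.9] [135.2 151.8 153.2]
top z 151.84826176610565 ((534.3812866210938, -293.4842834472656), (50.09817886352539, 49.42654037475586), 63.53087615966797)
red ((534.2220458984375, -293.25030517578125), (51.14881896972656, 45.35479736328125), 63.398963928222656) 151.84826176610565
{'time_s': 5.883, 'joint_positions': [-0.502, 0.386, -0.197, 0.985, 0.0, 3.103], 'ee_pos': [532.363, -292.304, 123.561], 'ft_force': [0.023, -0.054, -1.378]}
t 5.88 shift [-0.0768 -0.2482  0.0033] rot [ 0.0008 -0.0028 -0.5162] ang now -26.58
```

View pics/w4.png

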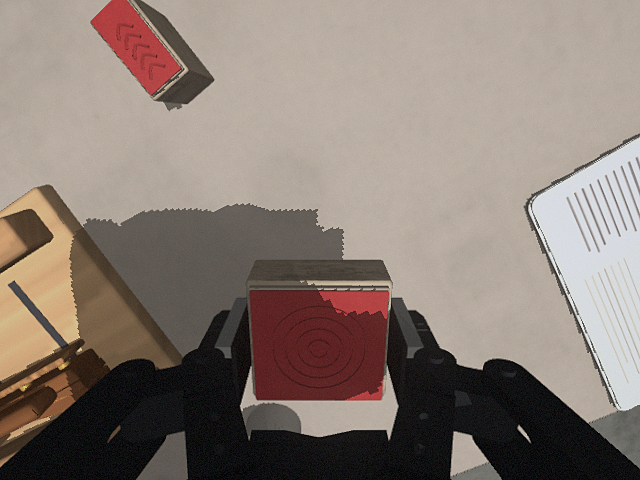

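The stamp is in the fingers, red face up (250–388, 290–400). Moving over the bay.

```bash
python3 -m handwheel '[{"x":-0.009,"y":-0.029,"z":0,"wx":0,"wy":0,"wz":-0.05,"gripper":1},{"x":-0.018,"y":-0.058,"z":0,"wx":0,"wy":0,"wz":-0.12,"gripper":1},{"x":-0.027,"y":-0.087,"z":0,"wx":0,"wy":0,"wz":-0.19,"gripper":1},{"x":-0.036,"y":-0.116,"z":0,"wx":0,"wy":0,"wz":-0.26,"gripper":1},{"x":-0.045,"y":-0.145,"z":0,"wx":0,"wy":0,"wz":-0.33,"gripper":1},{"x":-0.054,"y":-0.174,"z":0,"wx":0,"wy":0,"wz":-0.4,"gripper":1},{"x":-0.063,"y":-0.203,"z":0,"wx":0,"wy":0,"wz":-0.46,"gripper":1},{"x":-0.072,"y":-0.232,"z":0,"wx":0,"wy":0,"wz":-0.516,"gripper":1},{"x":-0.0768,"y":-0.248,"z":0,"wx":0,"wy":0,"wz":-0.516,"gripper":1},{"x":-0.0768,"y":-0.248,"z":0,"wx":0,"wy":0,"wz":-0.516,"gripper":1},{"x":-0.0768,"y":-0.248,"z":0,"wx":0,"wy":0,"wz":-0.516,"gripper":1}]'
python3 - <<'E'
from h import *
np.set_printoptions(precision=1,suppress=True)
c=capture('wrist');cv2.imwrite('pics/w5.png',c['color'])
for t in ["fence_face","jaw_face","jaw_handle"]: print(t,[(np.array(a["xyz"]),round(a["conf"],2)) for a in tip_of(t,"wrist")[:2]])
v,u=np.mgrid[0:480,0:640]; P=pts(c,np.c_[u.ravel(),v.ravel()])
for nm,z0,z1,x0,x1 in [("fence",42,52,590,660),("top jaw",42,52,505,560),("handle",66,78,490,560)]:
    s=(P[:,2]>z0)&(P[:,2]<z1)&(P[:,0]>x0)&(P[:,0]<x1)&(P[:,1]>-160)&(P[:,1]<80)
    if s.sum(): print(nm,s.sum(),cv2.minAreaRect(P[s][:,:2].astype(np.float32)),np.median(P[s][:,2]))
m=outline_of("stamp","wrist")
v,u=np.nonzero(m[0]["pixels"]);P=pts(c,np.c_[u,v]);h=np.median(P[:,2]);s=np.abs(P[:,2]-h)<3
print("stamp",h,cv2.minAreaRect(P[s][:,:2].astype(np.float32)))
print(observe()["ee_pos"]);print(V([34,0,18]),V([-40,0,18]),V([-3,0,21.5]))
plan(V([-3,0,21.5]),3.05)
E
```

```text
time_s: 6.8
ee_pos: [573.4, -35.4, 121.6]
eef_rot: [[0.999, 0.054, -0.0], [0.054, -0.999, -0.002], [-0.001, 0.002, -1.0]]
ft_force: [-0.1, 0.4, 0.4]
finger_gap: 0.602
fence_face [(array([614.8, -31.6,  19.9]), 0.57)]
jaw_face []
jaw_handle [(array([575.6, -32.2, 119.2]), 0.66)]
fence 13926 ((626.2373046875, -42.076271057128906), (26.251813888549805, 169.96954345703125), 3.097306251525879) 46.885954740569915
top jaw 2951 ((524.6679077148438, -8.029266357421875), (32.19328689575195, 177.58621215820312), 4.052007675170898) 46.68751387682249
stamp 143.26078279419363 ((572.1030883789062, -34.960205078125), (49.18593978881836, 51.1875114440918), 2.2539281845092773)
[574.2 -37.3 122.9]
[611.7 -34.   18. ] [537.8 -37.9  18. ] [574.7 -36.   21.5]
t 7.05 shift [ 0.  -0.   0.1] rot [ 0. -0. -0.] ang now 2.89
```

View pics/w5.png

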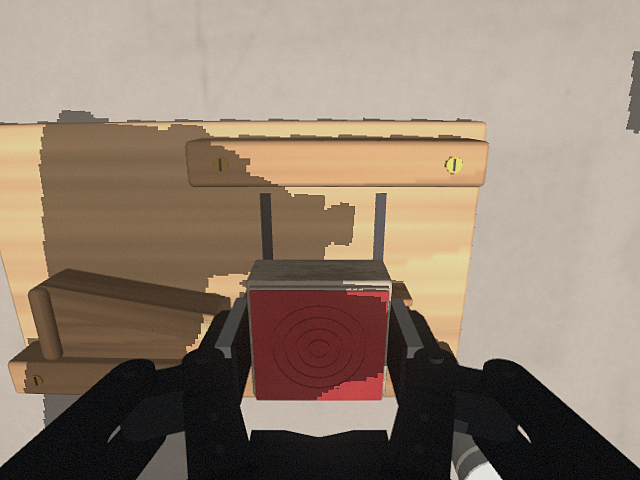

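The picture shows the stamp centred over the bay. The fence is at (340,163), square to it, and the measured fence face agrees with my vice pose to 1 mm. Lowering.

```bash
python3 -m handwheel '[{"x":0,"y":0,"z":0.03,"wx":0,"wy":0,"wz":0,"gripper":1},{"x":0,"y":0,"z":0.055,"wx":0,"wy":0,"wz":0,"gripper":1},{"x":0,"y":0,"z":0.075,"wx":0,"wy":0,"wz":0,"gripper":1},{"x":0,"y":0,"z":0.09,"wx":0,"wy":0,"wz":0,"gripper":1},{"x":0,"y":0,"z":0.097,"wx":0,"wy":0,"wz":0,"gripper":1},{"x":0,"y":0,"z":0.099,"wx":0,"wy":0,"wz":0,"gripper":1},{"x":0,"y":0,"z":0.099,"wx":0,"wy":0,"wz":0,"gripper":1}]'
python3 - <<'E'
from h import *
np.set_printoptions(precision=1,suppress=True)
c=capture('wrist');cv2.imwrite('pics/w6.png',c['color'])
m=outline_of("stamp","wrist")
v,u=np.nonzero(m[0]["pixels"]);P=pts(c,np.c_[u,v]);h=np.median(P[:,2]);s=np.abs(P[:,2]-h)<3
print("stamp",h,cv2.minAreaRect(P[s][:,:2].astype(np.float32)))
o=observe();print(o["ee_pos"],o["ft_force"])
E
```

```text
time_s: 7.63
ee_pos: [574.3, -37.9, 23.9]
eef_rot: [[0.999, 0.05, 0.001], [0.05, -0.999, -0.001], [0.001, 0.002, -1.0]]
ft_force: [-0.2, -0.1, 0.4]
finger_gap: 0.599
stamp 45.51727310534058 ((572.857421875, -37.622161865234375), (48.199378967285156, 49.73308181762695), 2.480422258377075)
[575.3 -37.7  25. ] [ 0.8 -0.2 -0.4]
```

View pics/w6.png

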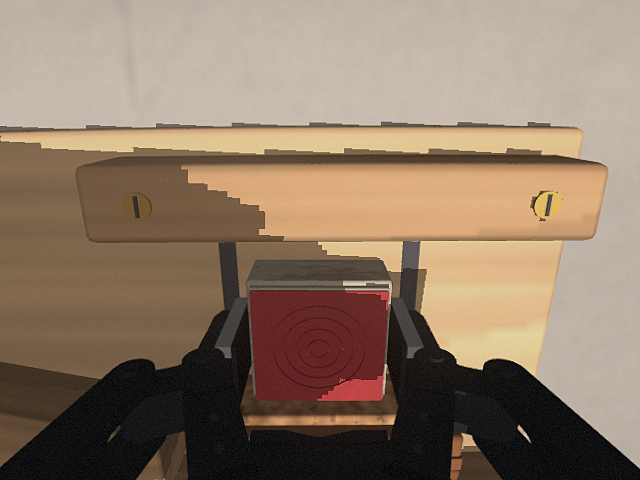

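```bash
python3 -m handwheel '[{"x":0,"y":0,"z":0.0015,"wx":0,"wy":0,"wz":0,"gripper":1},{"x":0,"y":0,"z":0.003,"wx":0,"wy":0,"wz":0,"gripper":1},{"x":0,"y":0,"z":0.003,"wx":0,"wy":0,"wz":0,"gripper":1}]'
python3 -m handwheel '[{"x":0,"y":0,"z":0,"wx":0,"wy":0,"wz":0,"gripper":0},{"x":0,"y":0,"z":0,"wx":0,"wy":0,"wz":0,"gripper":-0.5},{"x":0,"y":0,"z":0,"wx":0,"wy":0,"wz":0,"gripper":-0.7},{"x":0,"y":0,"z":0,"wx":0,"wy":0,"wz":0,"gripper":-0.7},{"x":0,"y":0,"z":0,"wx":0,"wy":0,"wz":0,"gripper":-0.7},{"x":0,"y":0,"z":-0.01,"wx":0,"wy":0,"wz":0,"gripper":-0.8},{"x":0,"y":0,"z":-0.03,"wx":0,"wy":0,"wz":0,"gripper":-1},{"x":0,"y":0,"z":-0.06,"wx":0,"wy":0,"wz":0,"gripper":-1},{"x":0,"y":0,"z":-0.09,"wx":0,"wy":0,"wz":0,"gripper":-1},{"x":0,"y":0,"z":-0.12,"wx":0,"wy":0,"wz":0,"gripper":-1},{"x":0,"y":0,"z":-0.12,"wx":0,"wy":0,"wz":0,"gripper":-1}]'
python3 - <<'E'
from h import *
np.set_printoptions(precision=1,suppress=True)
c=capture('wrist');cv2.imwrite('pics/w7.png',c['color'])
m=outline_of("stamp","wrist")
v,u=np.nonzero(m[0]["pixels"]);P=pts(c,np.c_[u,v]);h=np.median(P[:,2]);s=np.abs(P[:,2]-h)<3
print("stamp",h,cv2.minAreaRect(P[s][:,:2].astype(np.float32)))
for t in ["jaw_face","jaw_handle","jaw_ramp","wedge_end","wedge"]: print(t,[(np.array(a["xyz"]),round(a["conf"],2)) for a in tip_of(t,"wrist")[:2]])
v,u=np.mgrid[0:480,0:640]; P=pts(c,np.c_[u.ravel(),v.ravel()])
s=(P[:,2]>64)&(P[:,2]<78)&(P[:,0]>490)&(P[:,0]<560)&(P[:,1]>-160)&(P[:,1]<80)
if s.sum(): print("handle",s.sum(),cv2.minAreaRect(P[s][:,:2].astype(np.float32)),np.median(P[s][:,2]))
o=observe();print(o["ee_pos"],o["ft_force"])
E
```

```text
time_s: 7.98
ee_pos: [575.8, -37.8, 22.5]
eef_rot: [[0.999, 0.05, 0.005], [0.05, -0.999, -0.002], [0.005, 0.002, -1.0]]
ft_force: [-0.2, -0.1, -0.6]
finger_gap: 0.6
time_s: 8.9
ee_pos: [579.2, -37.8, 149.7]
eef_rot: [[0.999, 0.05, 0.015], [0.05, -0.999, -0.002], [0.014, 0.003, -1.0]]
ft_force: [0.7, 0.5, 1.2]
finger_gap: 1.002
stamp 43.187637347850114 ((574.4896850585938, -37.46549987792969), (47.79530715942383, 49.348758697509766), 2.8892362117767334)
jaw_face [(array([540.2, -34.1,  19.5]), 0.62), (array([574.1, -36.8,  19. ]), 0.26)]
jaw_handle [(array([523.8, -43.2,  63.4]), 0.89)]
jaw_ramp [(array([516.4,  11.8,  12.2]), 0.64), (array([ 395.1, -184. ,    2.6]), 0.41)]
wedge_end [(array([515.8, 147.9,  35.3]), 0.78)]
wedge [(array([510.9,  81.2,  16.8]), 0.87)]
handle 2117 ((524.7625122070312, -42.94127655029297), (13.25102710723877, 69.68635559082031), 2.105397939682007) 70.85972885875796
[574.2 -37.5 141.1] [ 0.2  0.7 -0.7]
```

View pics/w7.png

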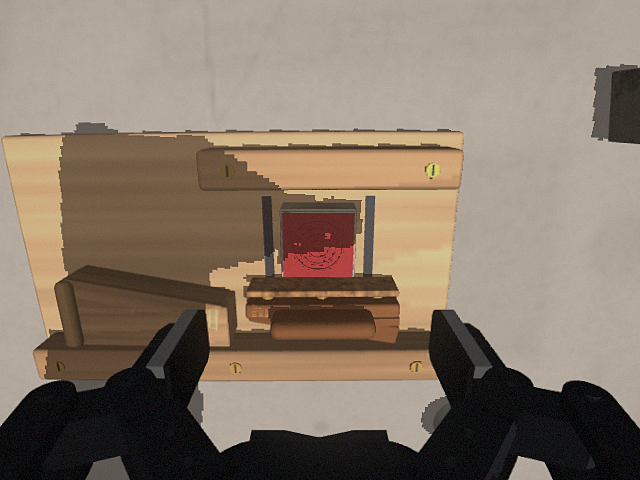

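The picture shows the stamp flat in the bay (318,245). The jaw handle is at (322,325) and the wedge lies along the rail (150,310). Next I'll shut the fingers and go behind the handle.

```bash
python3 -c "
from h import *
plan([493,-46,130],3.05)
plan([493,-46,57],3.05)"
```

```text
t 9.25 shift [-0.0815  0.0044  0.011 ] rot [ 0.0016 -0.002  -0.0031] ang now 2.87
t 9.25 shift [-0.0817  0.0043  0.084 ] rot [ 0.0016 -0.002  -0.0031] ang now 2.87
```

```bash
python3 -m handwheel '[{"x":-0.025,"y":0.002,"z":0.005,"wx":0,"wy":0,"wz":-0.003,"gripper":1},{"x":-0.05,"y":0.004,"z":0.01,"wx":0,"wy":0,"wz":-0.003,"gripper":1},{"x":-0.0815,"y":0.004,"z":0.012,"wx":0,"wy":0,"wz":-0.003,"gripper":1},{"x":-0.0815,"y":0.004,"z":0.015,"wx":0,"wy":0,"wz":-0.003,"gripper":1},{"x":-0.0815,"y":0.004,"z":0.025,"wx":0,"wy":0,"wz":-0.003,"gripper":1},{"x":-0.0815,"y":0.004,"z":0.035,"wx":0,"wy":0,"wz":-0.003,"gripper":1},{"x":-0.0815,"y":0.004,"z":0.055,"wx":0,"wy":0,"wz":-0.003,"gripper":1},{"x":-0.0815,"y":0.004,"z":0.07,"wx":0,"wy":0,"wz":-0.003,"gripper":1},{"x":-0.0815,"y":0.004,"z":0.08,"wx":0,"wy":0,"wz":-0.003,"gripper":1},{"x":-0.0815,"y":0.004,"z":0.083,"wx":0,"wy":0,"wz":-0.003,"gripper":1},{"x":-0.0815,"y":0.004,"z":0.083,"wx":0,"wy":0,"wz":-0.003,"gripper":1},{"x":-0.0815,"y":0.004,"z":0.083,"wx":0,"wy":0,"wz":-0.003,"gripper":1}]'
python3 -c "
from h import *
c=capture('wrist');cv2.imwrite('pics/w8.png',c['color'])
c=capture('side');a=cv2.resize(c['color'][190:330,260:410],None,fx=4,fy=4,interpolation=cv2.INTER_CUBIC);cv2.imwrite('pics/s8.png',a)
plan([518,-45,57],3.05)"
```

```text
time_s: 10.25
ee_pos: [493.7, -45.7, 58.0]
eef_rot: [[0.999, 0.053, 0.002], [0.053, -0.999, -0.001], [0.002, 0.002, -1.0]]
ft_force: [0.4, -0.2, -0.2]
finger_gap: 0.001
t 10.35 shift [0.0239 0.0005 0.0018] rot [ 0.0018 -0.0033 -0.0001] ang now 3.04
```

View pics/w8.png

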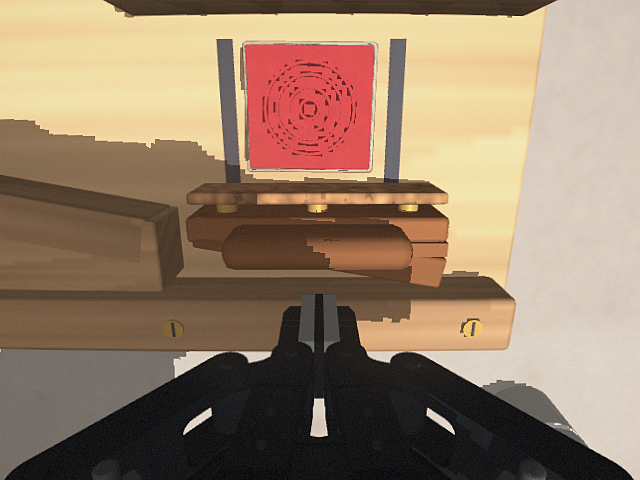

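View pics/s8.png

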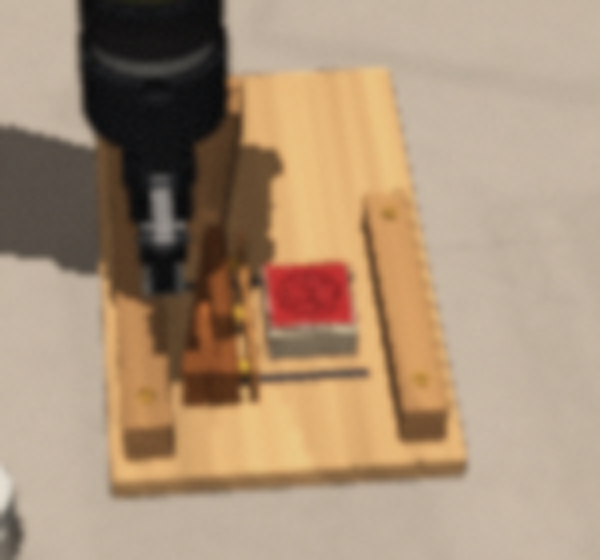

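The shut fingers (320,320) stand behind the middle of the handle (315,247), above the rail. Pushing.

```bash
python3 -m handwheel '[{"x":0.007,"y":0,"z":0.001,"wx":0,"wy":0,"wz":0,"gripper":1},{"x":0.014,"y":0,"z":0.001,"wx":0,"wy":0,"wz":0,"gripper":1},{"x":0.02,"y":0,"z":0.001,"wx":0,"wy":0,"wz":0,"gripper":1},{"x":0.026,"y":0,"z":0.001,"wx":0,"wy":0,"wz":0,"gripper":1},{"x":0.03,"y":0,"z":0.001,"wx":0,"wy":0,"wz":0,"gripper":1},{"x":0.033,"y":0,"z":0.001,"wx":0,"wy":0,"wz":0,"gripper":1},{"x":0.035,"y":0,"z":0.001,"wx":0,"wy":0,"wz":0,"gripper":1},{"x":0.035,"y":0,"z":0.001,"wx":0,"wy":0,"wz":0,"gripper":1}]'
python3 -c "
from h import *
c=capture('wrist');cv2.imwrite('pics/w9.png',c['color'])
plan([531,-43.5,57],3.05);print(observe()['ft_force'],observe()['ee_pos'])"
```

```text
time_s: 11.02
ee_pos: [528.7, -43.9, 57.6]
eef_rot: [[0.999, 0.053, 0.002], [0.053, -0.999, -0.002], [0.002, 0.002, -1.0]]
ft_force: [-3.5, -0.1, 2.4]
finger_gap: 0.004
t 11.07 shift [ 0.0023 -0.0003  0.0006] rot [ 0.0018 -0.0025 -0.0002] ang now 3.04
[-3.17726961 -0.80498391  1.78443836] [528.68169434 -43.91500508  57.59907663]
```

View pics/w9.png

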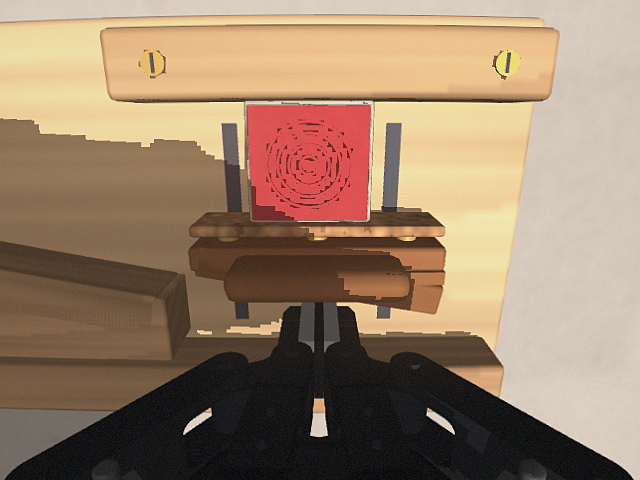

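The stamp is up to the fence, with the cork on it. Pressing a little further.

```bash
python3 -m handwheel '[{"x":0.002,"y":0,"z":0,"wx":0,"wy":0,"wz":0,"gripper":1},{"x":0.004,"y":0,"z":0,"wx":0,"wy":0,"wz":0,"gripper":1},{"x":0.005,"y":0,"z":0,"wx":0,"wy":0,"wz":0,"gripper":1},{"x":0.005,"y":0,"z":0,"wx":0,"wy":0,"wz":0,"gripper":1}]'
```

```text
time_s: 11.4
ee_pos: [530.1, -43.8, 57.0]
eef_rot: [[0.999, 0.053, -0.004], [0.053, -0.999, -0.002], [-0.004, 0.002, -1.0]]
ft_force: [-12.1, -1.4, 9.6]
finger_gap: 0.002
```

```bash
python3 -m handwheel '[{"x":0.005,"y":0,"z":-0.001,"wx":0,"wy":0,"wz":0,"gripper":1},{"x":0.006,"y":0,"z":-0.001,"wx":0,"wy":0,"wz":0,"gripper":1},{"x":0.006,"y":0,"z":-0.001,"wx":0,"wy":0,"wz":0,"gripper":1},{"x":0.006,"y":0,"z":-0.001,"wx":0,"wy":0,"wz":0,"gripper":1}]'
python3 -m handwheel '[{"x":-0.005,"y":0,"z":-0.001,"wx":0,"wy":0,"wz":0,"gripper":1},{"x":-0.015,"y":0,"z":-0.01,"wx":0,"wy":0,"wz":0,"gripper":1},{"x":-0.03,"y":0,"z":-0.03,"wx":0,"wy":0,"wz":0,"gripper":1},{"x":-0.03,"y":0,"z":-0.06,"wx":0,"wy":0,"wz":0,"gripper":1},{"x":-0.03,"y":0,"z":-0.08,"wx":0,"wy":0,"wz":0,"gripper":1},{"x":-0.03,"y":0,"z":-0.08,"wx":0,"wy":0,"wz":0,"gripper":1}]'
python3 - <<'E'
from h import *
np.set_printoptions(precision=1,suppress=True)
R=V([1,0,0])-V([0,0,0])
def L(p):
    d=np.array(p[:2])-[577.7,-35.8];a=np.radians(3.05);return np.array([d[0]*np.cos(a)+d[1]*np.sin(a),-d[0]*np.sin(a)+d[1]*np.cos(a),p[2]])
for n in ["wrist","scene","side"]:
    c=capture(n);cv2.imwrite(f'pics/{n}10.png',c['color'])
    for t in ["jaw_handle","jaw_face","wedge_end","wedge","stamp","jaw_ramp"]: print(n,t,[(np.array(a["xyz"]),L(a["xyz"]),round(a["conf"],2)) for a in tip_of(t,n)[:1]])
    m=outline_of("wedge",n)
    if m:
        v,u=np.nonzero(m[0]["pixels"]);P=pts(c,np.c_[u,v]);T=P[(P[:,2]>38)&(P[:,2]<60)];Q=np.array([L(p) for p in T]);print(m[0]["conf"],"wedge local range",np.percentile(Q,1,axis=0),np.percentile(Q,99,axis=0))
        E=Q[Q[:,1]>np.percentile(Q[:,1],99)-25];print("end x",np.percentile(E,[1,50,99],axis=0))
print(observe()["time_s"],observe()["ee_pos"])
E
```

```text
time_s: 11.73
ee_pos: [530.9, -43.7, 57.1]
eef_rot: [[0.999, 0.052, -0.012], [0.052, -0.999, -0.003], [-0.013, 0.002, -1.0]]
ft_force: [-16.3, -0.6, 11.3]
finger_gap: 0.001
time_s: 12.23
ee_pos: [505.7, -45.3, 142.0]
eef_rot: [[0.999, 0.052, -0.003], [0.052, -0.999, -0.003], [-0.004, 0.003, -1.0]]
ft_force: [1.2, 0.6, -0.4]
finger_gap: 0.002
wrist jaw_handle [(array([544.2, -40.5,  58.1]), array([-33.7,  -2.9,  58.1]), 0.95)]
wrist jaw_face [(array([561.9, -31.4,  21.6]), array([-15.5,   5.2,  21.6]), 0.61)]
wrist wedge_end [(array([516. , 150.6,  31.8]), array([-51.7, 189.4,  31.8]), 0.81)]
wrist wedge [(array([508.8,  82.3,  14.8]), array([-62.5, 121.6,  14.8]), 0.85)]
wrist stamp [(array([585.7, -34.9,  19.6]), array([ 8. ,  0.5, 19.6]), 0.6)]
wrist jaw_ramp [(array([537.5,  14.1,  17.4]), array([-37.5,  52. ,  17.4]), 0.72)]
0.73 wedge local range [-78.5  63.6  39.4] [-28.6 180.   53.3]
end x [[-78.3 155.3  40.8]
 [-51.2 170.2  47.6]
 [-27.4 181.4  53.8]]
scene jaw_handle [(array([548.1, -43.6,  58.6]), array([-30. ,  -6.2,  58.6]), 0.97)]
scene jaw_face [(array([560.3, -35.4,  1
[... 455 characters left out ...]
38.6]
 [-56.9 177.   49.8]
 [-30.9 184.6  56.9]]
side jaw_handle [(array([545. , -40.1,  61.6]), array([-32.9,  -2.6,  61.6]), 0.79)]
side jaw_face [(array([561.5, -37.4,  18.9]), array([-16.3,  -0.7,  18.9]), 0.43)]
side wedge_end [(array([513.2, 145.1,  34.1]), array([-54.8, 184.1,  34.1]), 0.73)]
side wedge [(array([516.1,  85. ,  17.3]), array([-55.1, 123.9,  17.3]), 0.81)]
side stamp [(array([589.2, -38.2,  20. ]), array([11.4, -3. , 20. ]), 0.63)]
side jaw_ramp [(array([537.8,   7.5,  18.2]), array([-37.5,  45.4,  18.2]), 0.9)]
0.92 wedge local range [-80.5  60.1  38.6] [-29.2 178.3  53.9]
end x [[-51.8 153.4  42.4]
 [-39.5 168.8  48.3]
 [-28.8 179.9  54.2]]
13.4333 [501.9 -45.  137.5]
```

View pics/wrist10.png

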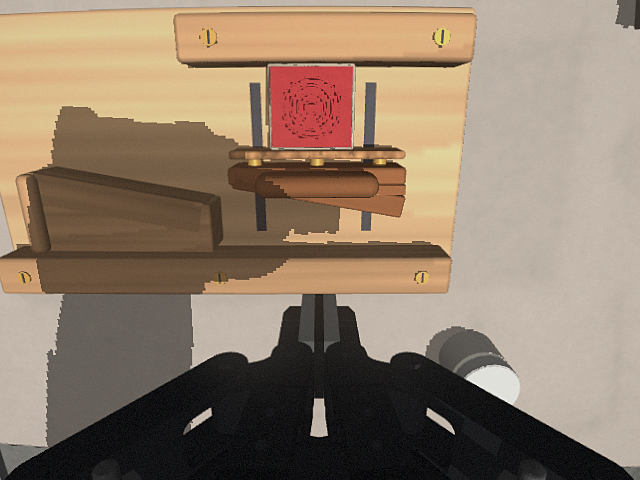

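The wrist picture shows the stamp against the fence (312,105), the jaw on it (318,155), and the wedge by the rail (120,210) with its thick end at vice y of about 181. Now I'll turn the tool 90 degrees and go behind the thick end, with the fingers slightly open so they push at two points.

```bash
python3 -c "
from h import *
print(V([-54,212,110]));plan(V([-54,212,110]),93.05)"
```

```text
[512.4965221  173.02649848 110.        ]
t 13.43 shift [ 0.0224 -0.2173  0.0267] rot [-0.0082  0.0115 -1.5715] ang now 3.01
```

```bash
python3 -m handwheel '[{"x":0.002,"y":-0.015,"z":0,"wx":0,"wy":0,"wz":-0.08,"gripper":0.7},{"x":0.004,"y":-0.035,"z":0,"wx":0,"wy":0,"wz":-0.2,"gripper":0.7},{"x":0.006,"y":-0.055,"z":0,"wx":0,"wy":0,"wz":-0.32,"gripper":0.7},{"x":0.008,"y":-0.075,"z":0,"wx":0,"wy":0,"wz":-0.44,"gripper":0.7},{"x":0.01,"y":-0.095,"z":0,"wx":0,"wy":0,"wz":-0.56,"gripper":0.7},{"x":0.012,"y":-0.115,"z":0,"wx":0,"wy":0,"wz":-0.68,"gripper":0.7},{"x":0.014,"y":-0.135,"z":0,"wx":0,"wy":0,"wz":-0.8,"gripper":0.7},{"x":0.016,"y":-0.155,"z":0,"wx":0,"wy":0,"wz":-0.92,"gripper":0.7},{"x":0.018,"y":-0.175,"z":0,"wx":0,"wy":0,"wz":-1.04,"gripper":0.7},{"x":0.02,"y":-0.195,"z":0,"wx":0,"wy":0,"wz":-1.16,"gripper":0.7},{"x":0.022,"y":-0.21,"z":0,"wx":0,"wy":0,"wz":-1.28,"gripper":0.7},{"x":0.0225,"y":-0.217,"z":0,"wx":0,"wy":0,"wz":-1.4,"gripper":0.7}]'
python3 -c "
from h import *
plan(V([-54,212,100]),93.05)"
```

```text
time_s: 14.43
ee_pos: [513.2, 174.8, 136.8]
eef_rot: [[0.11, 0.994, -0.012], [0.994, -0.11, -0.002], [-0.003, -0.012, -1.0]]
ft_force: [0.1, 1.2, -0.1]
finger_gap: 0.149
t 14.43 shift [-0.0017 -0.0001  0.0368] rot [-0.012   0.0024 -0.1639] ang now 83.66
```

```bash
python3 -m handwheel '[{"x":-0.001,"y":0,"z":0.015,"wx":-0.01,"wy":0,"wz":-0.1,"gripper":0.7},{"x":-0.001,"y":0,"z":0.04,"wx":-0.01,"wy":0,"wz":-0.164,"gripper":0.7},{"x":-0.001,"y":0,"z":0.06,"wx":-0.01,"wy":0,"wz":-0.164,"gripper":0.7},{"x":-0.001,"y":0,"z":0.07,"wx":-0.01,"wy":0,"wz":-0.164,"gripper":0.7},{"x":-0.001,"y":0,"z":0.07,"wx":-0.01,"wy":0,"wz":-0.164,"gripper":0.7}]'
python3 -c "
from h import *
c=capture('wrist');cv2.imwrite('pics/w11.png',c['color'])
c=capture('scene');a=cv2.resize(c['color'][170:340,220:420],None,fx=4,fy=3.5,interpolation=cv2.INTER_CUBIC);cv2.imwrite('pics/s11.png',a)
plan(V([-54,212,32]),93.05)"
```

```text
time_s: 14.85
ee_pos: [510.3, 173.0, 64.5]
eef_rot: [[-0.053, 0.999, -0.006], [0.999, 0.053, -0.004], [-0.003, -0.006, -1.0]]
ft_force: [-0.2, 0.2, -0.4]
finger_gap: 0.142
t 14.95 shift [-0.0005  0.0002  0.0351] rot [-0.0025  0.0024 -0.0002] ang now 93.04
```

View pics/w11.png

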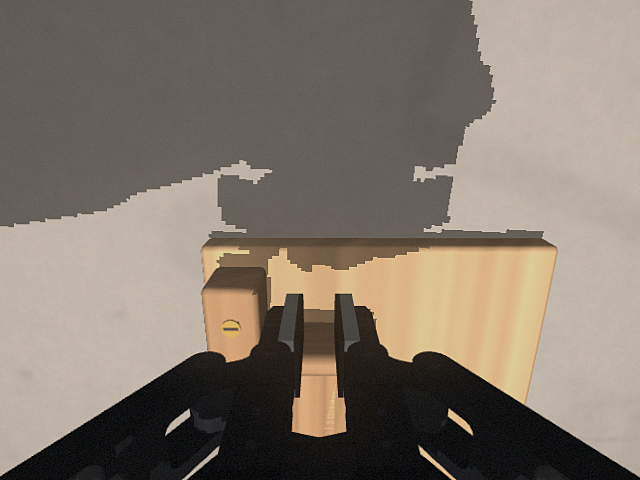

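View pics/s11.png

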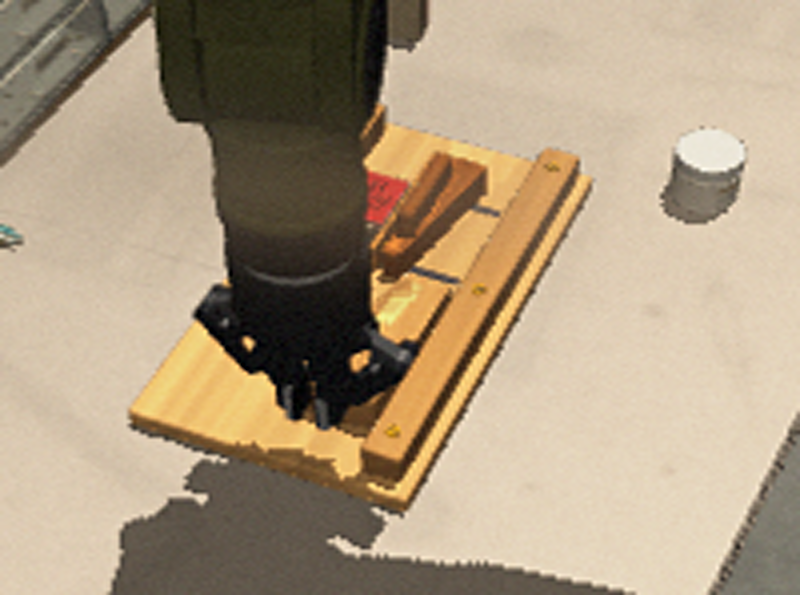

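The fingers stand behind the thick end (gap at 320,340), with the left one just inside the rail (235,300). Lowering to end-face height.

```bash
python3 -m handwheel '[{"x":0,"y":0,"z":0.015,"wx":0,"wy":0,"wz":0,"gripper":0.7},{"x":0,"y":0,"z":0.028,"wx":0,"wy":0,"wz":0,"gripper":0.7},{"x":0,"y":0,"z":0.034,"wx":0,"wy":0,"wz":0,"gripper":0.7},{"x":0,"y":0,"z":0.034,"wx":0,"wy":0,"wz":0,"gripper":0.7},{"x":-0.008,"y":0,"z":0.034,"wx":0,"wy":0,"wz":0,"gripper":0.7},{"x":-0.016,"y":0,"z":0.034,"wx":0,"wy":0,"wz":0,"gripper":0.7},{"x":-0.024,"y":0,"z":0.034,"wx":0,"wy":0,"wz":0,"gripper":0.7},{"x":-0.03,"y":0,"z":0.034,"wx":0,"wy":0,"wz":0,"gripper":0.7}]'
python3 -c "
from h import *
c=capture('wrist');cv2.imwrite('pics/w12.png',c['color'])
plan(V([-54,110,32]),93.05);print(observe()['ft_force'],observe()['ee_pos'])"
```

```text
time_s: 15.62
ee_pos: [514.6, 142.9, 34.1]
eef_rot: [[-0.052, 0.999, -0.001], [0.999, 0.052, -0.001], [-0.001, -0.001, -1.0]]
ft_force: [0.5, 1.8, 1.7]
finger_gap: 0.154
t 15.67 shift [-0.0708 -0.0002  0.0021] rot [-0.0012  0.0026 -0.0017] ang now 92.95
[-0.24561565 -0.21305837 -0.08724073] [514.49967954 141.85475111  33.88913723]
```

View pics/w12.png

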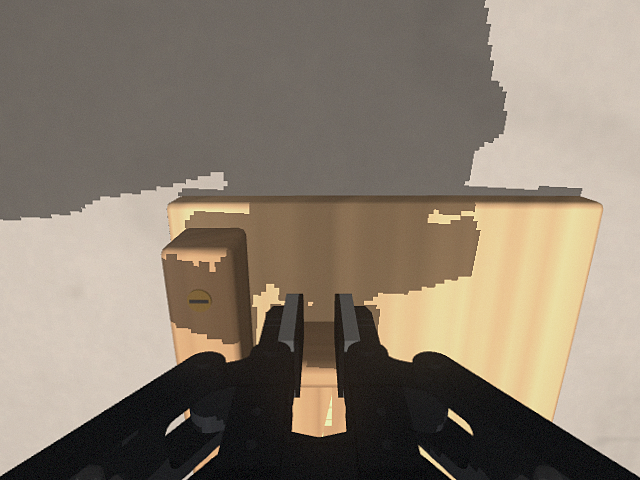

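Contact made: the fingers are on the end face and it still looks square. Pushing along the rail.

```bash
python3 -m handwheel '[{"x":-0.006,"y":0,"z":0.001,"wx":0,"wy":0,"wz":0,"gripper":0.7},{"x":-0.013,"y":0,"z":0.001,"wx":0,"wy":0,"wz":0,"gripper":0.7},{"x":-0.02,"y":0,"z":0.001,"wx":0,"wy":0,"wz":0,"gripper":0.7},{"x":-0.027,"y":0,"z":0.001,"wx":0,"wy":0,"wz":0,"gripper":0.7},{"x":-0.034,"y":0,"z":0.001,"wx":0,"wy":0,"wz":0,"gripper":0.7},{"x":-0.041,"y":0,"z":0.001,"wx":0,"wy":0,"wz":0,"gripper":0.7},{"x":-0.047,"y":0,"z":0.001,"wx":0,"wy":0,"wz":0,"gripper":0.7},{"x":-0.053,"y":0,"z":0.001,"wx":0,"wy":0,"wz":0,"gripper":0.7},{"x":-0.058,"y":0,"z":0.001,"wx":0,"wy":0,"wz":0,"gripper":0.7},{"x":-0.062,"y":0,"z":0.001,"wx":0,"wy":0,"wz":0,"gripper":0.7},{"x":-0.064,"y":0,"z":0.001,"wx":0,"wy":0,"wz":0,"gripper":0.7}]'
python3 - <<'E'
from h import *
c=capture('wrist');cv2.imwrite('pics/w13.png',c['color'])
c=capture('side');a=cv2.resize(c['color'][190:330,260:410],None,fx=4,fy=4,interpolation=cv2.INTER_CUBIC);cv2.imwrite('pics/s13.png',a)
plan(V([-54,96,32]),93.05);print(observe()['ft_force'],observe()['ee_pos'])
E
```

```text
time_s: 16.58
ee_pos: [517.4, 77.7, 32.9]
eef_rot: [[-0.051, 0.999, -0.002], [0.999, 0.051, -0.002], [-0.002, -0.002, -1.0]]
ft_force: [-2.3, 3.9, 2.0]
finger_gap: 0.148
t 16.68 shift [-0.0204  0.0001  0.001 ] rot [-0.0018  0.003  -0.002 ] ang now 92.93
[-0.66064605  1.42312505  0.89455809] [517.48007554  77.51337859  32.91249355]
```

View pics/s13.png

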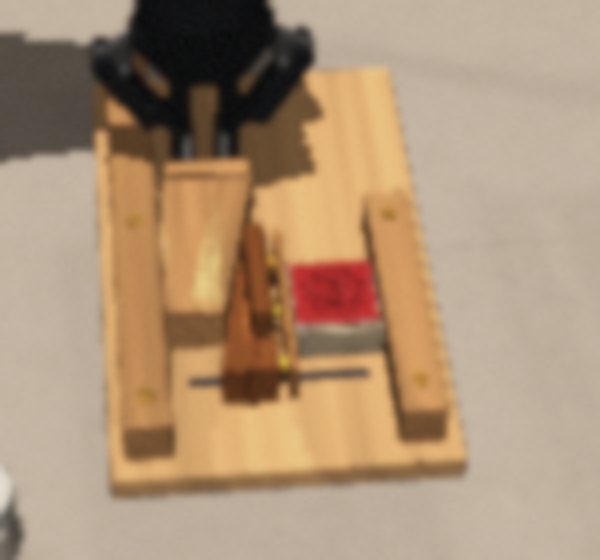

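View pics/w13.png

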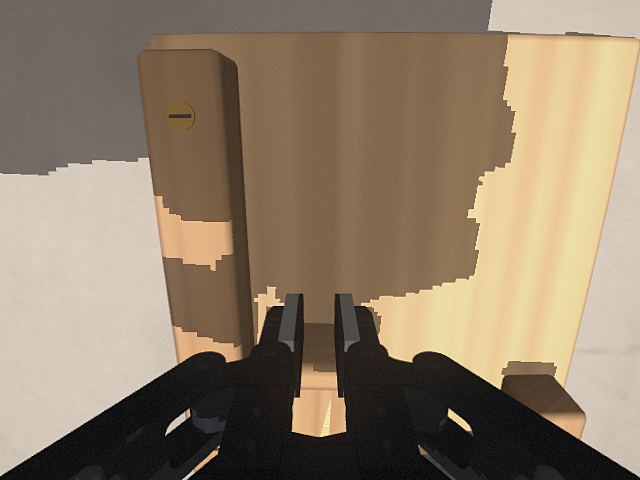

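The side view shows the wedge straight on the rail, with its thin end (195,325) entering behind the jaw. Now the slow, firm push.

```bash
python3 -m handwheel '[{"x":-0.004,"y":0,"z":0.001,"wx":0,"wy":0,"wz":0,"gripper":0.7},{"x":-0.007,"y":0,"z":0.001,"wx":0,"wy":0,"wz":0,"gripper":0.7},{"x":-0.01,"y":0,"z":0.001,"wx":0,"wy":0,"wz":0,"gripper":0.7},{"x":-0.013,"y":0,"z":0.001,"wx":0,"wy":0,"wz":0,"gripper":0.7},{"x":-0.016,"y":0,"z":0.001,"wx":0,"wy":0,"wz":0,"gripper":0.7},{"x":-0.018,"y":0,"z":0.001,"wx":0,"wy":0,"wz":0,"gripper":0.7}]'
python3 -m handwheel '[{"x":-0.002,"y":0,"z":0,"wx":0,"wy":0,"wz":0,"gripper":0.7},{"x":-0.004,"y":0,"z":0,"wx":0,"wy":0,"wz":0,"gripper":0.7},{"x":-0.006,"y":0,"z":0,"wx":0,"wy":0,"wz":0,"gripper":0.7}]'
```

```text
time_s: 17.18
ee_pos: [516.2, 62.9, 31.9]
eef_rot: [[-0.053, 0.999, -0.006], [0.999, 0.053, 0.004], [0.005, -0.005, -1.0]]
ft_force: [-9.0, 15.0, 9.6]
finger_gap: 0.146
time_s: 17.43
ee_pos: [515.0, 59.9, 31.9]
eef_rot: [[-0.055, 0.998, -0.008], [0.998, 0.055, 0.011], [0.011, -0.008, -1.0]]
ft_force: [-6.6, 13.7, 8.0]
finger_gap: 0.151
```

```bash
python3 -m handwheel '[{"x":-0.004,"y":0,"z":0,"wx":0,"wy":0,"wz":0,"gripper":0.7},{"x":-0.007,"y":0,"z":0,"wx":0,"wy":0,"wz":0,"gripper":0.7},{"x":-0.009,"y":0,"z":0,"wx":0,"wy":0,"wz":0,"gripper":0.7},{"x":-0.01,"y":0,"z":0,"wx":0,"wy":0,"wz":0,"gripper":0.7}]'
python3 -c "
from h import *
c=capture('side');a=cv2.resize(c['color'][190:330,260:410],None,fx=4,fy=4,interpolation=cv2.INTER_CUBIC);cv2.imwrite('pics/s14.png',a)
print(observe()['ft_force'],observe()['ee_pos'])"
```

```text
time_s: 17.77
ee_pos: [514.9, 54.7, 32.1]
eef_rot: [[-0.057, 0.998, -0.009], [0.998, 0.058, 0.021], [0.022, -0.008, -1.0]]
ft_force: [-3.6, 20.1, 5.3]
finger_gap: 0.149
[-4.185159   18.34001912  5.44023027] [514.92949441  54.60829715  32.11819653]
```

View pics/s14.png

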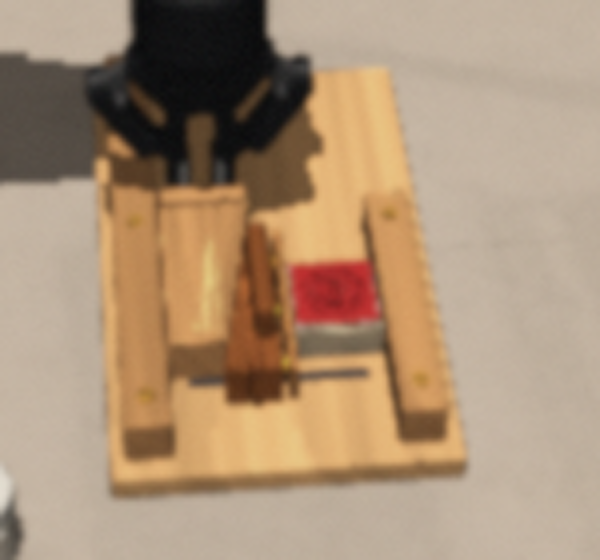

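```bash
python3 -m handwheel '[{"x":-0.007,"y":0,"z":0,"wx":0,"wy":0,"wz":0,"gripper":0.7},{"x":-0.01,"y":0,"z":0,"wx":0,"wy":0,"wz":0,"gripper":0.7},{"x":-0.012,"y":0,"z":0,"wx":0,"wy":0,"wz":0,"gripper":0.7},{"x":-0.013,"y":0,"z":0,"wx":0,"wy":0,"wz":0,"gripper":0.7}]'
```

```text
time_s: 18.15
ee_pos: [515.2, 49.0, 32.3]
eef_rot: [[-0.061, 0.998, -0.011], [0.997, 0.062, 0.037], [0.038, -0.008, -0.999]]
ft_force: [-4.2, 27.4, 5.2]
finger_gap: 0.149
```

27 N reached, and the wedge end is within the stated jam range. Backing off to check that it holds.

```bash
python3 -m handwheel '[{"x":0.005,"y":0,"z":0,"wx":0,"wy":0,"wz":0,"gripper":0.7},{"x":0.015,"y":0,"z":0,"wx":0,"wy":0,"wz":0,"gripper":0.7},{"x":0.03,"y":0,"z":-0.005,"wx":0,"wy":0,"wz":0,"gripper":0.7},{"x":0.045,"y":0,"z":-0.03,"wx":0,"wy":0,"wz":0,"gripper":0.7},{"x":0.055,"y":0,"z":-0.06,"wx":0,"wy":0,"wz":0,"gripper":0.7},{"x":0.06,"y":0,"z":-0.09,"wx":0,"wy":0,"wz":0,"gripper":0.7},{"x":0.06,"y":0,"z":-0.12,"wx":0,"wy":0,"wz":0,"gripper":0.7},{"x":0.06,"y":0,"z":-0.15,"wx":0,"wy":0,"wz":0,"gripper":0.7},{"x":0.06,"y":0,"z":-0.15,"wx":0,"wy":0,"wz":0,"gripper":0.7}]'
cat > chk.py <<'E'
from h import *
import sys
np.set_printoptions(precision=1,suppress=True)
def L(p):
    d=np.array(p[:2])-[577.7,-35.8];a=np.radians(3.05);return np.array([d[0]*np.cos(a)+d[1]*np.sin(a),-d[0]*np.sin(a)+d[1]*np.cos(a),p[2]])
for n in ["scene","side"]:
    c=capture(n)
    cv2.imwrite(f'pics/{n}{sys.argv[1]}.png',cv2.resize(c['color'][190:330,220:410],None,fx=4,fy=4,interpolation=cv2.INTER_CUBIC))
    for t in ["jaw_handle","jaw_face","wedge_end","wedge","stamp"]: print(n,t,[(L(a["xyz"]),round(a["conf"],2)) for a in tip_of(t,n)[:1]])
    for t in ["tall_stamp","jar","tape"]: print(n,t,[(np.array(a["xyz"]),round(a["conf"],2)) for a in tip_of(t,n)[:1]])
    m=outline_of("wedge",n)
    if m:
        v,u=np.nonzero(m[0]["pixels"]);P=pts(c,np.c_[u,v]);T=P[(P[:,2]>38)&(P[:,2]<60)];Q=np.array([L(p) for p in T]);print("wedge range",np.percentile(Q,1,axis=0),np.percentile(Q,99,axis=0))
o=observe();print(o["time_s"],o["ee_pos"],o["ft_force"])
E
python3 chk.py 15
```

```text
time_s: 18.9
ee_pos: [516.7, 103.5, 190.3]
eef_rot: [[-0.062, 0.998, -0.001], [0.997, 0.062, 0.037], [0.037, 0.001, -0.999]]
ft_force: [0.9, 0.7, 1.5]
finger_gap: 0.152
scene jaw_handle [(array([-29.1,  -5.2,  60.4]), 0.79)]
scene jaw_face [(array([-15.9,  -1.8,  17.4]), 0.4)]
scene wedge_end [(array([-61.6,  79.1,  39.1]), 0.93)]
scene wedge [(array([-64.1,  16.6,  18.8]), 0.83)]
scene stamp [(array([10.6,  0.2, 23.1]), 0.62)]
scene tall_stamp [(array([584.8, -38.3,   0.2]), 0.54)]
scene jar [(array([ 394.4, -177.9,   -1.4]), 0.77)]
scene tape [(array([686.7, 389.2,  -0.3]), 0.89)]
wedge range [-84.9 -41.1  40. ] [-35.2  78.6  56.3]
side jaw_handle [(array([-33. ,  -5.4,  58.7]), 0.58)]
side jaw_face [(array([-13.6,  -1.5,  18.9]), 0.51)]
side wedge_end [(array([-58.9,  76. ,  35.6]), 0.84)]
side wedge [(array([-60.6,  19.8,  17.3]), 0.59)]
side stamp [(array([11.7, -3.6, 18.5]), 0.96)]
side tall_stamp []
side jar [(array([ 398.5, -182.9,   -3.5]), 0.85)]
side tape [(array([682.5, 391.6,  -3.2]), 0.85)]
wedge range [-84.7 -44.9  39.8] [-37.4  74.1  54.7]
19.9 [513.1 103.2 184.5] [ 0.2 -0.7 -0.2]
```

View pics/side15.png

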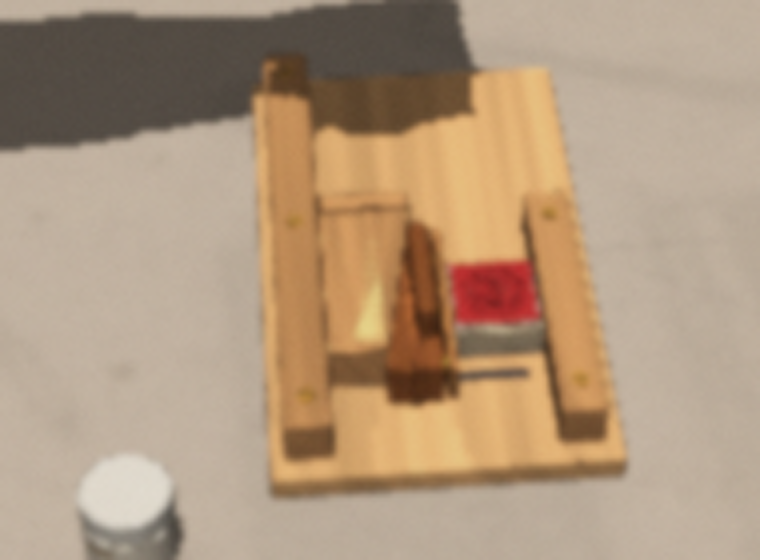

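View pics/scene15.png

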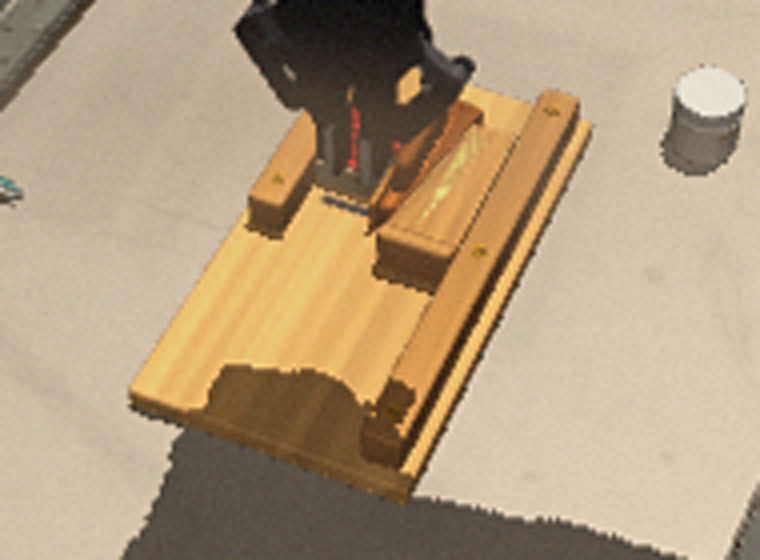

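The wedge end is at about y 77, flat against the rail, and hasn't sprung back. The tall-stamp network result was wrong (it gave the clamped stamp's place), so I'll take one last look there and check for drift.

```bash
python3 -c "
from h import *
import pickle
d=pickle.load(open('d.pkl','rb'))['side']['color'];c=capture('side')['color']
print('tall stamp diff',np.abs(c[320:375,370:425].astype(int)-d[320:375,370:425]).mean())
cv2.imwrite('pics/side16.png',c)
print([(a['xyz'],a['conf']) for a in tip_of('wedge_end','side')[:1]])"
```

```text
tall stamp diff 2.393168044077135
[([513.6, 38.0, 37.5], 0.94)]
```

View pics/side16.png

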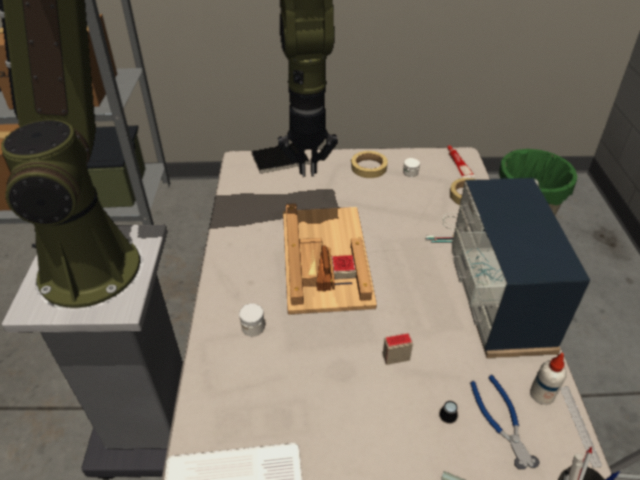

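The tall stamp (397,348), jar (252,320) and tape (369,163) stand where they were, the stamp is clamped (344,265), and the arm is clear. Handing in.

```bash
python3 -c "
from station import *
print(hand_in())"
```

```text
the job is handed in; nothing more can be done
None
```

I laid the stamp rubber face up in the bay and pushed the jaw up at about 16 N until the stamp sat against the fence. I then drove the wedge thin end first along the rail to about 27 N, backed the arm clear and handed in at about 20 s.

**Last checks on the clamp:**
- The wedge end was at vice y 76–79 mm, inside the 75–85 jam range, flat on the rail and not sprung back. That puts its origin near y 18.
- The stamp was at about x 11, y -2 mm, against the fence.
- The jaw face read -14 to -16 mm.

**Other things on the table:**
- The jar and tape measured within about 5 mm of where they began.
- The network got the tall stamp wrong in the last scene picture, giving the clamped stamp's place, and missed it in the side picture. Comparing the side picture with the first one showed it unmoved.

**Not measured:** the clamping forces with the arm clear could not be read directly. I judged the hold from the wedge's position and from it not springing back.

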